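# Cap three reground spindle sleeves by trial fit

## Task

The three reground spindle sleeves on the wooden stand need their yellow protective caps before they go into store. The ground noses differ only slightly in diameter, so try the caps on until you know which belongs where, and leave every cap fully home on its own sleeve, its rim down on the shoulder. Leave the grease pot and the marker pen where they are.

Things in the scene. Friction and masses are not known exactly. Their poses are not given: they have to be found in the camera images.
- cap_small_mid (a point): the smallest of three yellow plastic end caps, round, closed and flat on top, open below: outside diameter 44.5 mm, bore 38.5 mm, wall 3 mm, height 40 mm (skirt 36 mm deep under a 4 mm top), 40 to 85 g, rigid. It stands on the bench, open side down. This point is the cap's centre, on its axis, 20 mm above its lower rim; z is its axis, up. It can be gripped across the skirt anywhere up its height
- cap_middle_mid (a point): the middle one of three yellow plastic end caps, round, closed and flat on top, open below: outside diameter 49.5 mm, bore 43.5 mm, wall 3 mm, height 40 mm (skirt 36 mm deep under a 4 mm top), 40 to 85 g, rigid. It stands on the bench, open side down. This point is the cap's centre, on its axis, 20 mm above its lower rim; z is its axis, up. It can be gripped across the skirt anywhere up its height
- cap_large_mid (a point): the largest of three yellow plastic end caps, round, closed and flat on top, open below: outside diameter 54.5 mm, bore 48.5 mm, wall 3 mm, height 40 mm (skirt 36 mm deep under a 4 mm top), 40 to 85 g, rigid. It stands on the bench, open side down. This point is the cap's centre, on its axis, 20 mm above its lower rim; z is its axis, up. It can be gripped across the skirt anywhere up its height
- cap_small: the smallest cap (44.5 mm outside); origin at the centre of its lower rim, z up along its axis
- cap_middle: the middle cap (49.5 mm outside); origin at the centre of its lower rim, z up along its axis
- cap_large: the largest cap (54.5 mm outside); origin at the centre of its lower rim, z up along its axis
- nose_1 (a point): the left place of the row (from the robot). This point: centre of the flat upper end of the steel nose standing here, 112 mm above the bench; z up. The nose is 36, 41 or 46 mm thick: which one stands here changes from run to run and is not told. A cap fully home has its centre 14 mm below this point; a cap too small for the nose stops on its end, centre 18 to 20 mm above this point
- nose_2 (a point): the middle place of the row (from the robot). This point: centre of the flat upper end of the steel nose standing here, 112 mm above the bench; z up. The nose is 36, 41 or 46 mm thick: which one stands here changes from run to run and is not told. A cap fully home has its centre 14 mm below this point; a cap too small for the nose stops on its end, centre 18 to 20 mm above this point
- nose_3 (a point): the right place of the row (from the robot). This point: centre of the flat upper end of the steel nose standing here, 112 mm above the bench; z up. The nose is 36, 41 or 46 mm thick: which one stands here changes from run to run and is not told. A cap fully home has its centre 14 mm below this point; a cap too small for the nose stops on its end, centre 18 to 20 mm above this point
- stand: beech stand, fixed, 92 x 320 x 18 mm, three fixed upright steel sleeves in a row along its y, 100 mm apart (nose_1 at +y). Sleeve: barrel 62 mm thick, 60 mm high, whose top is the shoulder; on it a ground nose 34 mm long with a 2 mm chamfer round its end. Heights alike, nose diameters 36, 41, 46 mm, in any order. Origin: centre of the stand's underside
- grease_pot: bystander: small pale pot with a green lid, 63 mm across, 54 mm high; origin at the centre of its underside
- marker: bystander: white marker pen with a black end, 12 x 123 x 12 mm, lying on the bench; origin at the centre of its underside
There are look-alikes about, which are no part of the job. What is shaped like the cap_middle but purple or red is not meant. What is shaped like the cap_small but blue is not meant.

How it is judged:
By the outcome, as a careful person would: the job done as asked, in the order asked, and still so for the second after the job is handed in, with the robot touching nothing.
It also fails if it takes over 72 s, if anything falls off the work surface, if the arm or the gripper's body presses on something with over 40 N, if the wrist force passes 120 N, or if a joint passes its speed limit or range.

## Robot

A 7-joint arm with a two-finger parallel gripper is mounted at the origin on a cart in front of the work surface, level with it; the furniture and walls round the work are solid. World frame = base frame: x ahead of the robot, y to its left, z up, the work surface at z = 0. Lengths are in m, angles in rad, forces in N, time in s.
With the tool pointing down it reaches from about 0.425 to 1.025 m from the base axis. Payload 9.4 kg.
Tool frame: the origin (TCP) lies on the centre line of the jaws, within the pads' length; the fingertips stand manip.tip_reach ahead of it and the grasp point (between the pads) lies 3 mm ahead of it (manip.tip_reach is the distance from the TCP to the fingertips, in m); z points along the fingers, y is the direction in which the jaws open and shut (so a half turn about z gives the same grasp; the last joint's range is limited). The gripper opens to 93 mm and grips with 3 to 60 N. Pads are 15 mm wide; open, the fingers measure 128 mm over their backs; the gripper's body (75 mm by 188 mm) begins 65 mm behind the grasp point.
Start: joints at [1.126, 0.599, -0.003, 1.599, 0.002, 0.943, -0.08], TCP at [0.261, -0.677, 0.241] pointing down, gripper open.
Joint ranges: [-2.57, 2.57], [-0.35, 1.97], [-1.29, 1.29], [0.11, 2.56], [-1.05, 4.19], [0.11, 1.86], [-2.63, 2.63]. Speed limits (rad/s): [2.22, 2.22, 3.01, 3.01, 3.14, 3.14, 3.14].

## Interface

Orientations are given as a unit quaternion [w, x, y, z].
In Python, from rig import manip gives the robot as it stands.
- The arm moves only by the tool arm_command, never from a script. Its argument "motion" is text: rows parted by semicolons, each of 5 numbers parted by spaces: the opening, from -1 (shut) to 1 (fully open), then the shift along the world's x, y, z in mm, then the turn about the world's z in degrees. In form: gripper dx dy dz yaw; .... A call has 1 to 5 rows; each row is the pose to reach, as a shift and turn from the pose commanded when the call began; what a row does not reach only later rows make up. A row lasts 1/8 s, in which the tool goes at most 62.5 mm and 10.7 degrees, less where a joint would pass 70% of its speed; a pose out of reach is approached as far as the arm can. A call with a gripper value outside its range is refused whole. The fingers move at their own pace and stop on an object; "grip_force" is the grip in N (left out, the last holds). Time passes only in rows, so rows that repeat a pose let the fingers close. It gives the time, the measured TCP pose, the force and the opening at its end, in the units of the state.
- manip.get_obs(): the state, without advancing time (a new reading comes with each control period).
- manip.read_camera(name): name is "scene" or "top" or "wrist"; returns a dict with "pixels" (384x512x3 uint8, red, green, blue), "intrinsics" (3x3 intrinsics, pixels), "R" (3x3) and "t" (3): a world point X has camera coordinates R X + t; the wrist camera has in their place "tool_from_camera" (4x4, takes a point from camera to tool coordinates, whose origin is the TCP and whose axes are the flange's). Camera axes: x right, y down, z forward; pixel columns grow to the right and rows downward; lengths in m; the calibration is good to about 2 mm. A picture is of the moment at which its call begins: read the wrist's pose just before it. There is no depth.
- manip.sign_off(): hands the job in, once; it reports no verdict.
Trained networks look in a picture, given as the dict that the camera call returned (one of the last four; its "shot" number tells which), for a name from the list of things; names that differ only in an ending like _2 or _b are one class to them, and where a whole thing is asked for, a point or a joint stands for the part that bears it (a point fixed in the world has none). Each returns a list of dicts, best first, with "confidence" (0 to 1); they miss things now and then, are a little off and sometimes report something else, mostly with a low value. They report only what shows in the picture. A call takes as long as a camera call. They do not tell look-alikes from the thing itself.
- manip.find_in(query, picture): "location" ([x, y, z] in m, in the coordinates of the camera as it stood for that picture, good to about 4 mm: the middle of the surface that is visible of it).
- manip.tip_of(query, picture): "location" ([x, y, z] in m, in the coordinates of the camera as it stood for that picture, good to about 4 mm: a listed point, or the origin of a listed thing).
The state is a dict: "time_s": time; "joint_positions": joint angles; "qvel": joint speeds; "tau": joint torques, N m; "ee_pos": TCP position; "eef_rot": TCP orientation; "force": force on the tool from outside, world axes, zero at the start; "wrist_torque": the same for the moment, N m; "finger_gap": opening from 0.0 (shut) to 1.0 (fully open).
Only numpy, scipy, OpenCV 4.12 (cv2) and the standard library are available. Lean on these libraries where they do the work, as an engineer would, in place of code of your own. Each camera call takes 0.05 s, during which the arm holds its last target.

## Working session

There is one attempt and no reset: what is moved stays moved. The work goes in short steps, Python scripts to look and compute and a tool call to move; the robot and the scene stay as the last step left them, time stands still between calls to the robot, and variables do not carry over. Pictures are saved under pics/ and viewed, and the job is handed in when it is done.

Besides the shell and the picture viewer there is one more tool, called after ">>>" by a JSON object that holds its "method" and its "body". arm_command: Moves the arm, as the interface text tells. Its arguments: {"type":"object","properties":{"motion":{"type":"string"},"grip_force":{"type":"number"}},"required":["motion"]}

```bash
ls; mkdir -p pics
python3 - <<'E'
from rig import manip
import cv2
print(manip.tip_reach, manip.get_obs())
for n in ["scene","top"]:
    p=manip.read_camera(n); cv2.imwrite(f"pics/{n}0.png",p["pixels"][:,:,::-1])
    print(n,p["intrinsics"].tolist(),p["R"].tolist(),p["t"].tolist(),p["shot"])
    import numpy as np
    R=np.array(p["R"]);t=np.array(p["t"])
    for q in ["cap_small","cap_middle","cap_large","nose_1","stand","grease_pot","marker"]:
        for d in manip.tip_of(q,p):
            X=R.T@(np.array(d["location"])-t); print(q,round(d["confidence"],2),X.round(3))
E
```

```text
pics
0.022 {'time_s': 0.0, 'joint_positions': array([ 1.12630176,  0.60009703, -0.00257382,  1.60012661,  0.00183317,
        0.942892  , -0.07980104]), 'qvel': array([ 0.00043127, -0.0005398 , -0.00115721,  0.00279666, -0.00194985,
       -0.00023512, -0.0005758 ]), 'tau': array([-2.30954420e-04, -7.65071511e+01,  1.49778899e+00, -2.52352935e+01,
       -5.23905444e-02,  1.70103111e-02,  1.73720277e-04]), 'ee_pos': array([ 0.26051313, -0.67609362,  0.23978097]), 'eef_rot': array([-7.30348001e-04,  9.83128863e-01,  1.82912715e-01, -2.11918830e-04]), 'force': array([-0.63840248, -0.19500527,  0.73037511]), 'wrist_torque': array([ 0.01224434, -0.0017455 , -0.02767362]), 'finger_gap': 1.0011195327699718}
scene [[434.61163531564466, 0.0, 255.3897105669499], [0.0, 434.61163531564466, 197.18780041739817], [0.0, 0.0, 1.0]] [[0.7546629614505949, -0.6560075646173766, 0.011742647886955108], [-0.2545612120824933, -0.3092455963314022, -0.9162782058156397], [0.6047167964574083, 0.6884920016343068, -0.40037027832729494]] [-0.35375627334758486, 0.24167288376347054, 0.8736662272793496] 1
cap_small 0
[... 566 characters left out ...]
997512242962346, 0.004352646337370727], [-0.9965192000429313, -0.022154818643334614, -0.08036571381302454], [0.08044215286623514, -0.002579443556360101, -0.9967559412981616]] [0.0685351665013572, 0.5274786485960417, 1.2944501831703912] 2
cap_small 0.77 [ 0.385 -0.072  0.001]
cap_small 0.76 [ 0.474 -0.059 -0.001]
cap_middle 0.79 [0.486 0.164 0.002]
cap_middle 0.58 [ 0.398  0.202 -0.   ]
cap_middle 0.57 [0.484 0.269 0.004]
cap_large 0.67 [ 0.48   0.06  -0.001]
cap_large 0.43 [0.476 0.058 0.022]
nose_1 0.97 [0.614 0.008 0.11 ]
nose_1 0.71 [0.626 0.111 0.112]
nose_1 0.64 [0.644 0.21  0.113]
stand 0.76 [ 0.633  0.109 -0.003]
grease_pot 0.57 [ 0.522  0.398 -0.001]
marker 0.5 [ 0.506 -0.247 -0.001]
```

View pics/scene0.png

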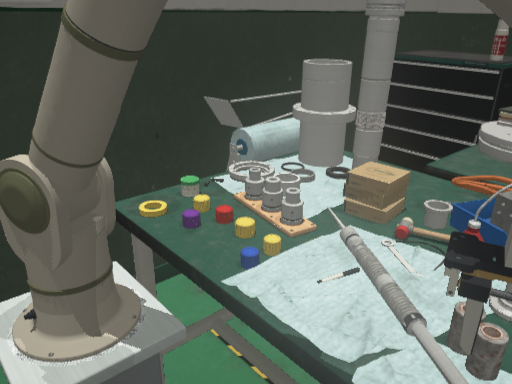

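View pics/top0.png

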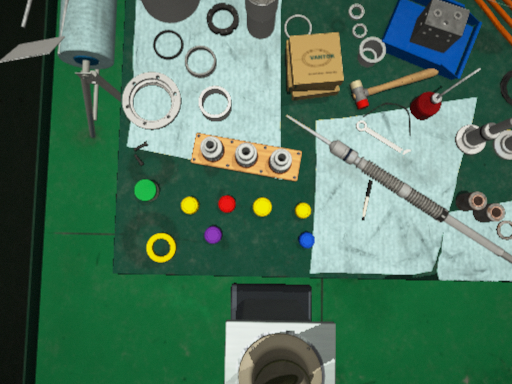

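Top view: the yellow caps are at about (189,205), (262,207) and (303,210). Red look-alike at (227,203), purple at (213,235), blue at (306,240), and a yellow ring at (161,247). By size the networks give small = (303,210), large = (262,207), middle = (189,205). I'll move over the area for a close wrist view.

>>> {"method": "arm_command", "body": {"motion": "1 0 0 60 0; 1 40 100 120 10; 1 60 160 140 20; 1 80 220 140 30; 1 100 280 140 40"}}

```text
time_s: 1.42
ee_pos: [0.3414, -0.4534, 0.3755]
eef_rot: [0.001, 0.86, 0.511, 0.0]
force: [0.7, -0.3, -0.9]
finger_gap: 1.0
```

>>> {"method": "arm_command", "body": {"motion": "1 20 60 0 10; 1 40 120 0 20; 1 60 180 0 20; 1 90 235 0 20; 1 120 290 0 20"}}

```text
time_s: 2.05
ee_pos: [0.46, -0.1656, 0.3749]
eef_rot: [0.001, 0.76, 0.65, 0.0]
force: [1.2, -0.5, -0.5]
finger_gap: 1.002
```

>>> {"method": "arm_command", "body": {"motion": "1 20 60 0 0; 1 40 120 0 0; 1 40 170 0 0; 1 40 170 0 0"}}

```text
time_s: 2.55
ee_pos: [0.4994, 0.007, 0.3748]
eef_rot: [-0.0, 0.758, 0.653, 0.001]
force: [-0.2, -0.3, -0.5]
finger_gap: 1.002
```

```bash
cat > h.py <<'E'
from rig import manip
import cv2, numpy as np
from scipy.spatial.transform import Rotation as Ro
def wrist(name=None):
    o=manip.get_obs(); p=manip.read_camera("wrist")
    q=np.array(o["eef_rot"]); T=np.eye(4); T[:3,:3]=Ro.from_quat(q[[1,2,3,0]]).as_matrix(); T[:3,3]=o["ee_pos"]
    W=T@np.array(p["tool_from_camera"])
    if name: cv2.imwrite(f"pics/{name}.png",p["pixels"][:,:,::-1])
    return o,p,W
def ray(uv,p,W,z):
    K=np.array(p["intrinsics"]); d=W[:3,:3]@np.linalg.inv(K)@np.array([uv[0],uv[1],1.]); c=W[:3,3]
    return c+d*(z-c[2])/d[2]
def proj(X,p,W):
    K=np.array(p["intrinsics"]); c=np.linalg.inv(W)@np.append(X,1); u=K@c[:3]; return u[:2]/u[2]
E
python3 - <<'E'
from h import *
o,p,W=wrist("w1"); print(o["time_s"],o["ee_pos"],o["eef_rot"],o["qvel"].round(2)); print(W.round(3), p["intrinsics"],np.array(p["tool_from_camera"]).round(3))
for q in ["cap_small","cap_middle","cap_large","nose_1"]:
    for d in manip.tip_of(q,p):
        print(q,round(d["confidence"],2),(W@np.append(d["location"],1))[:3].round(3))
E
```

```text
2.55 [0.49944841 0.00698273 0.37479941] [-1.88746523e-04  7.57725036e-01  6.52573576e-01  6.79118862e-04] [ 0.05 -0.    0.07  0.    0.02  0.01  0.05]
[[ 0.989 -0.145 -0.035  0.51 ]
 [-0.15  -0.958 -0.246  0.075]
 [ 0.002  0.249 -0.969  0.519]
 [ 0.     0.     0.     1.   ]] [[336.29701811   0.         254.0372767 ]
 [  0.         336.29701811 195.05912387]
 [  0.           0.           1.        ]] [[-0.001 -0.968 -0.25   0.069]
 [ 1.    -0.002  0.001  0.   ]
 [-0.001 -0.25   0.968 -0.144]
 [ 0.     0.     0.     1.   ]]
cap_small 0.74 [ 0.388 -0.069  0.003]
cap_small 0.58 [ 0.473 -0.055 -0.001]
cap_middle 0.64 [ 0.493  0.167 -0.002]
cap_middle 0.63 [0.405 0.196 0.001]
cap_large 0.92 [ 0.484  0.059 -0.004]
```

View pics/w1.png

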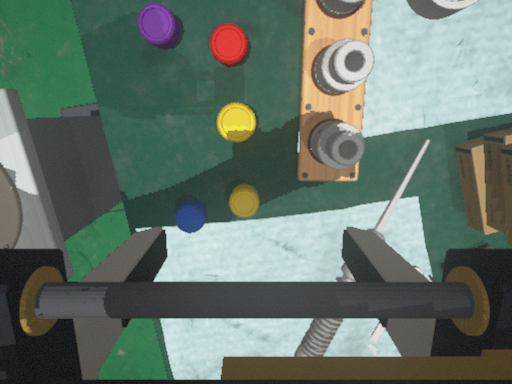

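The wrist view shows the large yellow cap at (236,122), the small one at (244,200), and nose_3 and nose_2 at (340,148) and (352,62). I'll shift in +y to see all three noses.

>>> {"method": "arm_command", "body": {"motion": "1 30 45 0 0; 1 60 90 0 0; 1 60 90 0 0; 1 60 90 0 0"}}

```text
time_s: 3.3
ee_pos: [0.5595, 0.0913, 0.3739]
eef_rot: [-0.0, 0.76, 0.649, -0.001]
force: [-0.1, 0.2, 1.0]
finger_gap: 1.0
```

Run:
```python
from h import *
o,p,W=wrist("w2"); print(o["time_s"],o["ee_pos"],o["eef_rot"],o["qvel"].round(3))
np.savez("w2.npz",pix=p["pixels"],W=W,K=p["intrinsics"])
for q in ["cap_small","cap_middle","cap_large","nose_1"]:
    for d in manip.tip_of(q,p):
        print(q,round(d["confidence"],2),(W@np.append(d["location"],1))[:3].round(3))
im=p["pixels"][:,:,::-1]
c=im[20:260,200:380]; cv2.imwrite("pics/w2c.png",cv2.resize(c,None,fx=2.5,fy=2.5,interpolation=cv2.INTER_CUBIC))
```

```text
3.3 [0.55946708 0.09129348 0.37394601] [-3.32245750e-05  7.60450708e-01  6.49395374e-01 -6.06702338e-04] [ 0.017 -0.016  0.007  0.01  -0.001 -0.001  0.001]
cap_small 0.95 [ 0.389 -0.07   0.003]
cap_small 0.53 [ 0.51  -0.246  0.002]
cap_middle 0.88 [ 0.487  0.272 -0.004]
cap_middle 0.79 [0.492 0.169 0.001]
cap_middle 0.63 [ 0.399  0.198 -0.003]
cap_large 0.86 [ 0.482  0.06  -0.001]
nose_1 0.87 [0.615 0.009 0.11 ]
```

View pics/w2.png

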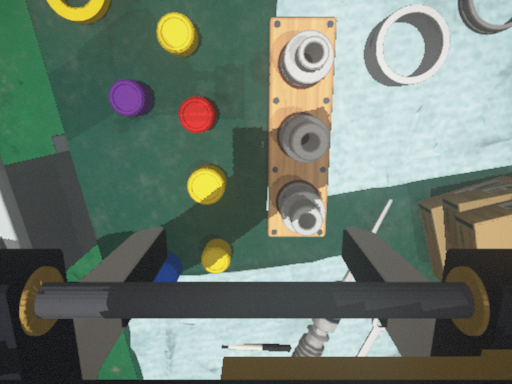

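View pics/w2c.png

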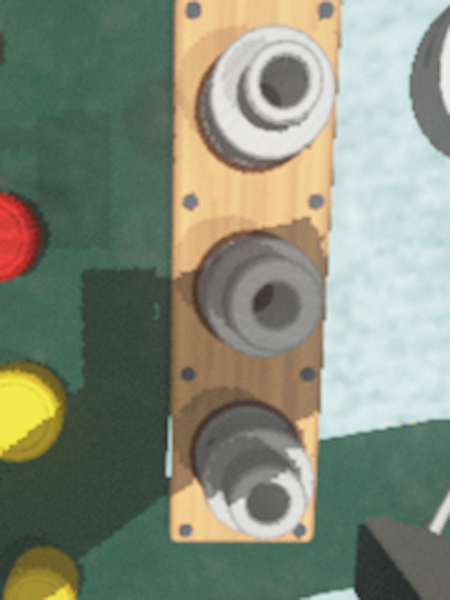

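Run:
```python
from h import *
d=np.load("w2.npz");p={"intrinsics":d["K"]};W=d["W"];im=d["pix"][:,:,::-1].copy()
out=[]
for u,v in [(313,52),(308,138),(307,222)]:
    c=im[v-28:v+28,u-28:u+28]; c=np.clip(c.astype(float)*1.2,0,255).astype(np.uint8)
    out.append(cv2.resize(c,(266,266),interpolation=cv2.INTER_CUBIC))
    X=ray((u,v),p,W,.112); print(X)
    print([ (proj(X+[0,0,0],p,W)-proj(X+[r,0,0],p,W)).round(1) for r in (.036,.041,.046)])
cv2.imwrite("pics/w2n.png",np.hstack(out))
```

```text
[0.64585357 0.20894183 0.112     ]
[array([-32. ,   5.5]), array([-36.4,   6.2]), array([-40.9,   7. ])]
[0.6290171  0.11478244 0.112     ]
[array([-30. ,   4.8]), array([-34.2,   5.5]), array([-38.4,   6.2])]
[0.61525777 0.00971943 0.112     ]
[array([-28.2,   4.2]), array([-32.1,   4.8]), array([-36. ,   5.4])]
```

View pics/w2n.png

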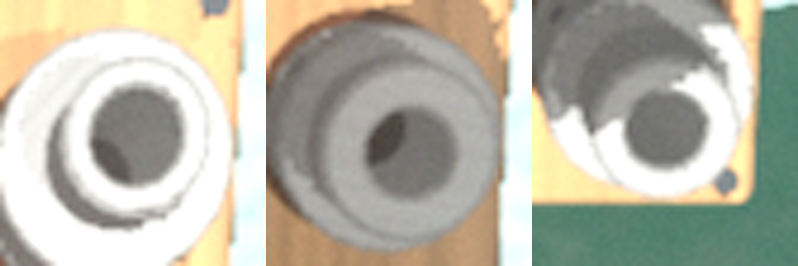

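```bash
cat >> h.py <<'E'
from scipy.optimize import minimize
def hullmask(x,y,r,z0,z1,p,W,s=4,shape=(384,512)):
    a=np.linspace(0,2*np.pi,60)
    pts=np.array([proj([x+r*np.cos(t),y+r*np.sin(t),z],p,W) for z in (z0,z1) for t in a])
    h=cv2.convexHull(((pts+.5)*s).astype(np.float32)); m=np.zeros((shape[0]*s,shape[1]*s),np.uint8)
    cv2.fillConvexPoly(m,h.astype(np.int32),1)
    return cv2.resize(m.astype(np.float32),(shape[1],shape[0]),interpolation=cv2.INTER_AREA)
def fitcap(pix,guess,p,W,r,z0=0,z1=.04,thr=.5):
    hsv=cv2.cvtColor(pix,cv2.COLOR_RGB2HSV)
    m=((hsv[...,0]>20)&(hsv[...,0]<36)&(hsv[...,1]>120)&(hsv[...,2]>60)).astype(np.float32)
    c=proj([*guess,.02],p,W); yy,xx=np.mgrid[:384,:512]; m=m*((abs(xx-c[0])<40)&(abs(yy-c[1])<40))
    f=lambda v:1-np.minimum(m,h:=hullmask(v[0],v[1],r,z0,z1,p,W)).sum()/np.maximum(m,h).sum()
    res=minimize(f,guess,method="Nelder-Mead",options=dict(initial_simplex=[guess,(guess[0]+.006,guess[1]),(guess[0],guess[1]+.006)],xatol=1e-4,maxiter=60))
    return res.x,1-res.fun
E
python3 - <<'E'
from h import *
d=np.load("w2.npz");p={"intrinsics":d["K"]};W=d["W"]
for n,g in [("s",(.473,-.056)),("m",(.485,.271)),("l",(.482,.06))]:
    for r in (.02225,.02475,.02725): x,i=fitcap(d["pix"],g,p,W,r); print(n,r,x.round(4),round(i,3))
N=np.array([ray(u,p,W,.112) for u in [(313.8,52.5),(309.7,139),(307.6,221.8)]]); print(N.round(4),np.diff(N,axis=0).round(4),np.linalg.norm(np.diff(N,axis=0),axis=1))
E
```

```text
s 0.02225 [ 0.4747 -0.0569] 0.928
s 0.02475 [ 0.4764 -0.0553] 0.786
s 0.02725 [ 0.4766 -0.0565] 0.669
m 0.02225 [0.483  0.2713] 0.866
m 0.02475 [0.4833 0.2702] 0.952
m 0.02725 [0.484  0.2674] 0.818
l 0.02225 [0.4792 0.0607] 0.724
l 0.02475 [0.4817 0.0603] 0.873
l 0.02725 [0.4827 0.0605] 0.956
[[0.6467 0.2083 0.112 ]
 [0.6309 0.1133 0.112 ]
 [0.616  0.0099 0.112 ]] [[-0.0158 -0.095   0.    ]
 [-0.0148 -0.1034  0.    ]] [0.09629909 0.10447881]
```

```bash
cat >> h.py <<'E'
def noses(v):
    x,y,a=v; return np.array([[x-np.sin(a)*s,y+np.cos(a)*s] for s in (.1,0,-.1)])
def fitstand(pix,p,W,v0,radii,br=.011):
    g=cv2.GaussianBlur(pix,(0,0),1.0).astype(np.float32)
    G=sum(cv2.Sobel(g[...,k],cv2.CV_32F,1,0)**2+cv2.Sobel(g[...,k],cv2.CV_32F,0,1)**2 for k in range(3))**.5
    G=np.minimum(G,250)
    a=np.linspace(0,2*np.pi,72,endpoint=False)
    def f(v):
        s=0;n=0
        for (cx,cy),r in zip(noses(v[:3]),radii):
            for rr,z in ((r-.002,.112),(r,.110),(.031,.078),(v[3] if len(v)>3 else br,.112)):
                P=np.array([proj([cx+rr*np.cos(t),cy+rr*np.sin(t),z],p,W) for t in a],np.float32)
                s+=cv2.remap(G,P[None,:,0],P[None,:,1],cv2.INTER_LINEAR).sum(); n+=72
        c,si=np.cos(v[2]),np.sin(v[2])
        for A,B in (((-.046,-.16),(-.046,.16)),((.046,-.16),(.046,.16)),((-.046,.16),(.046,.16)),((-.046,-.16),(.046,-.16))):
            t=np.linspace(.05,.95,60)[:,None]; L=np.array(A)*(1-t)+np.array(B)*t
            P=np.array([proj([v[0]+c*l[0]-si*l[1],v[1]+si*l[0]+c*l[1],.018],p,W) for l in L],np.float32)
            s+=cv2.remap(G,P[None,:,0],P[None,:,1],cv2.INTER_LINEAR).sum(); n+=60
        return -s/n
    v0=np.array(v0,float); best=None
    for dx in (-.003,0,.003):
        for dy in (-.003,0,.003):
            q=v0.copy();q[0]+=dx;q[1]+=dy
            S=np.array([q]+[q+np.eye(len(q))[k]*(.003,.003,.02,.001)[k] for k in range(len(q))])
            r=minimize(f,q,method="Nelder-Mead",options=dict(initial_simplex=S,xatol=1e-4,fatol=.01,maxiter=150))
            if best is None or r.fun<best.fun: best=r
    return best.x,-best.fun
E
python3 - <<'E'
from h import *
import itertools
d=np.load("w2.npz");p={"intrinsics":d["K"]};W=d["W"]
for R in itertools.permutations((.018,.0205,.023)):
    v,s=fitstand(d["pix"],p,W,(.6312,.1105,-.15,.011),R); print(R,v.round(4),round(s,2))
    if s>globals().get("b",(0,))[0]: b=(s,v)
print(noses(b[1][:3]).round(4))
E
```

```text
(0.018, 0.0205, 0.023) [ 0.6308  0.1096 -0.1519  0.0115] 174.84
(0.018, 0.023, 0.0205) [ 0.6308  0.1096 -0.1528  0.0115] 178.79
(0.0205, 0.018, 0.023) [ 0.6307  0.1097 -0.1511  0.0115] 167.45
(0.0205, 0.023, 0.018) [ 0.6309  0.1095 -0.1514  0.0115] 171.97
(0.023, 0.018, 0.0205) [ 0.6305  0.1098 -0.1527  0.0115] 169.52
(0.023, 0.0205, 0.018) [ 0.6307  0.1098 -0.1503  0.0115] 169.72
[[0.646  0.2085]
 [0.6308 0.1096]
 [0.6156 0.0108]]
```

Fits confirm the cap sizes: small (0.475,-0.057), middle (0.483,0.270), large (0.483,0.0605). The noses appear to be 36 / 46 / 41 mm from left to right. Small cap first, onto nose_1.

>>> {"method": "arm_command", "body": {"motion": "0.5 -28 -50 -20 0; 0.5 -57 -100 -60 0; 0.5 -85 -148 -110 0; 0.5 -85 -148 -170 0; 0.5 -85 -148 -200 0"}}

```text
time_s: 4.18
ee_pos: [0.4731, -0.0573, 0.1729]
eef_rot: [0.0, 0.761, 0.649, -0.0]
force: [0.8, -0.1, 0.1]
finger_gap: 0.75
```

>>> {"method": "arm_command", "body": {"motion": "0.5 0 0 -50 0; 0.5 0 0 -70 0; 0.5 0 0 -70 0"}}

```text
time_s: 4.55
ee_pos: [0.4738, -0.0555, 0.1035]
eef_rot: [-0.001, 0.76, 0.65, -0.001]
force: [0.2, 0.0, 0.1]
finger_gap: 0.749
```

Run:
```python
from h import *
o,p,W=wrist("w3"); print(o["time_s"],o["ee_pos"],o["eef_rot"],o["finger_gap"])
```

```text
4.55 [ 0.47379343 -0.05549808  0.10345645] [-0.0007919   0.76003569  0.64988006 -0.00100854] 0.7493269888371418
```

View pics/w3.png

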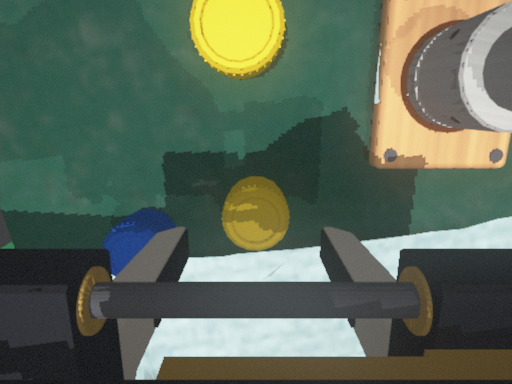

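The small yellow cap is at (255,213), midway between the fingers, and the left finger clears the blue cap at (140,240). Descend and grip.

>>> {"method": "arm_command", "body": {"motion": "0.5 1 -1 -50 0; 0.5 1 -1 -73 0; 0.5 1 -1 -73 0; -0.4 1 -1 -73 0; -0.4 1 -1 -73 0", "grip_force": 20}}

```text
time_s: 5.22
ee_pos: [0.4763, -0.0566, 0.0328]
eef_rot: [0.001, 0.76, 0.65, 0.001]
force: [0.8, -0.3, 0.1]
finger_gap: 0.584
```

>>> {"method": "arm_command", "body": {"motion": "-0.4 0 0 0 0; -0.4 0 0 0 0"}}

```text
time_s: 5.48
ee_pos: [0.4759, -0.0566, 0.0323]
eef_rot: [0.001, 0.76, 0.65, 0.0]
force: [-1.6, 0.4, 9.6]
finger_gap: 0.475
```

>>> {"method": "arm_command", "body": {"motion": "-0.4 0 0 50 0; -0.4 0 0 110 0; -0.4 0 30 170 0; -0.4 30 80 190 0; -0.4 60 130 190 0"}}

```text
time_s: 6.1
ee_pos: [0.537, 0.0742, 0.2243]
eef_rot: [0.002, 0.761, 0.649, 0.002]
force: [0.9, -1.0, -0.6]
finger_gap: 0.474
```

>>> {"method": "arm_command", "body": {"motion": "-0.4 35 45 0 0; -0.4 70 90 0 0; -0.4 110 135 0 0; -0.4 110 135 0 0; -0.4 110 135 0 0"}}

```text
time_s: 6.72
ee_pos: [0.6448, 0.2081, 0.2209]
eef_rot: [-0.0, 0.76, 0.65, -0.001]
force: [-0.4, -1.3, -0.5]
finger_gap: 0.478
```

Run:
```python
from h import *
o,p,W=wrist("w4"); print(o["time_s"],o["ee_pos"],o["eef_rot"],o["finger_gap"],o["force"])
```

```text
6.725 [0.64480249 0.20814778 0.22092063] [-5.06518211e-05  7.59895949e-01  6.50044197e-01 -8.28639538e-04] 0.47827697443453066 [-0.39935053 -1.29588805 -0.54510357]
```

View pics/w4.png

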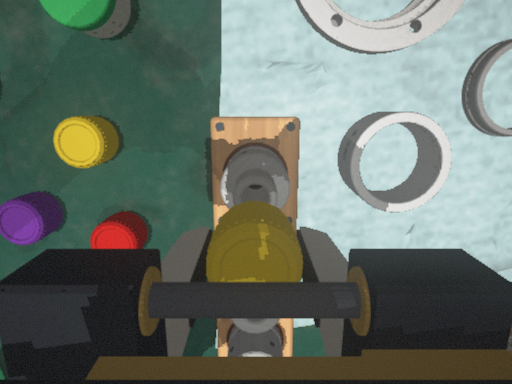

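Run:
```python
from h import *
o,p,W=wrist(); z=o["ee_pos"][2]-.0325
x,i=fitcap(p["pixels"],o["ee_pos"][:2],p,W,.02225,z,z+.04); print(o["ee_pos"],x,i)
v,s=fitstand(p["pixels"],p,W,(.6308,.1096,-.153,.0115),(.018,.023,.0205)); print(v,s,noses(v)[:1])if 0 else print(v.round(4),s,noses(v[:3])[0])
```

```text
[0.64478828 0.20737078 0.22112226] [0.64525703 0.20844891] 0.07044482231140137
[ 0.6306  0.11   -0.1571  0.0114] 72.46128845214844 [0.64620724 0.20874866]
```

>>> {"method": "arm_command", "body": {"motion": "-0.4 1.5 1 -40 0; -0.4 1.5 1 -68 0; -0.4 1.5 1 -68 0; -0.4 1.5 1 -76 0; -0.4 1.5 1 -82 0"}}

```text
time_s: 7.45
ee_pos: [0.6475, 0.2097, 0.1405]
eef_rot: [0.0, 0.76, 0.65, 0.001]
force: [-4.6, 0.6, 1.9]
finger_gap: 0.477
```

>>> {"method": "arm_command", "body": {"motion": "-0.4 -1 0 -6 0; -0.4 -1 0 -12 0; -0.4 -1 0 -20 0; -0.4 -1 0 -26 0; -0.4 -1 0 -26 0"}}

```text
time_s: 8.07
ee_pos: [0.6457, 0.2096, 0.1127]
eef_rot: [-0.0, 0.76, 0.65, -0.001]
force: [-0.1, 0.2, -0.5]
finger_gap: 0.475
```

>>> {"method": "arm_command", "body": {"motion": "-0.4 0 0 -2 0; -0.4 0 0 -4 0; -0.4 0 0 -4 0"}}

```text
time_s: 8.45
ee_pos: [0.6462, 0.2098, 0.1104]
eef_rot: [0.0, 0.76, 0.65, 0.0]
force: [-1.6, -0.4, 7.2]
finger_gap: 0.473
```

>>> {"method": "arm_command", "body": {"motion": "0.5 0 0 0 0; 0.5 0 0 0 0; 0.5 0 0 0 0; 0.5 0 0 50 0; 0.5 0 0 90 0"}}

```text
time_s: 9.07
ee_pos: [0.646, 0.2098, 0.2005]
eef_rot: [-0.0, 0.76, 0.65, -0.0]
force: [0.1, -0.1, -0.3]
finger_gap: 0.752
```

>>> {"method": "arm_command", "body": {"motion": "0.5 -50 20 20 0; 0.5 -110 40 20 0; 0.5 -163 60 20 0; 0.5 -163 60 -30 0; 0.5 -163 60 -90 0"}}

```text
time_s: 9.7
ee_pos: [0.4837, 0.2706, 0.1098]
eef_rot: [0.0, 0.76, 0.65, 0.002]
force: [1.2, 0.0, -0.4]
finger_gap: 0.75
```

Run:
```python
from h import *
o,p,W=wrist("w5"); print(o["time_s"],o["ee_pos"],o["eef_rot"],o["finger_gap"],o["force"],o["qvel"].round(2))
x,i=fitcap(p["pixels"],np.array((.4833,.2702)),p,W,.02475); print(x,i)
p=manip.read_camera("scene");cv2.imwrite("pics/s5.png",cv2.resize(p["pixels"][130:270,130:330,::-1],None,fx=4,fy=4,interpolation=cv2.INTER_CUBIC))
```

```text
9.7 [0.4836536  0.27059257 0.10976914] [3.32845113e-04 7.59778388e-01 6.50178629e-01 2.10736310e-03] 0.7504323736745008 [ 1.24618102  0.00313079 -0.43416471] [-0.42  0.7   0.56  0.35  0.66 -1.01 -0.6 ]
[0.48285793 0.27145617] 0.9549733400344849
```

View pics/w5.png

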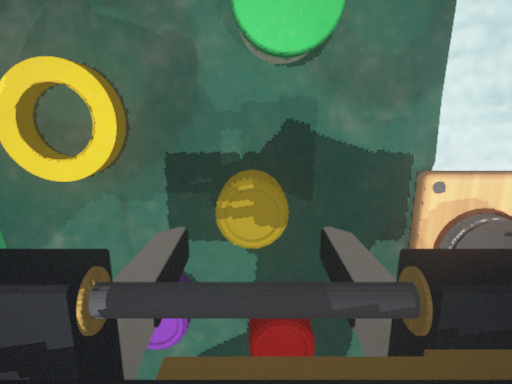

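View pics/s5.png

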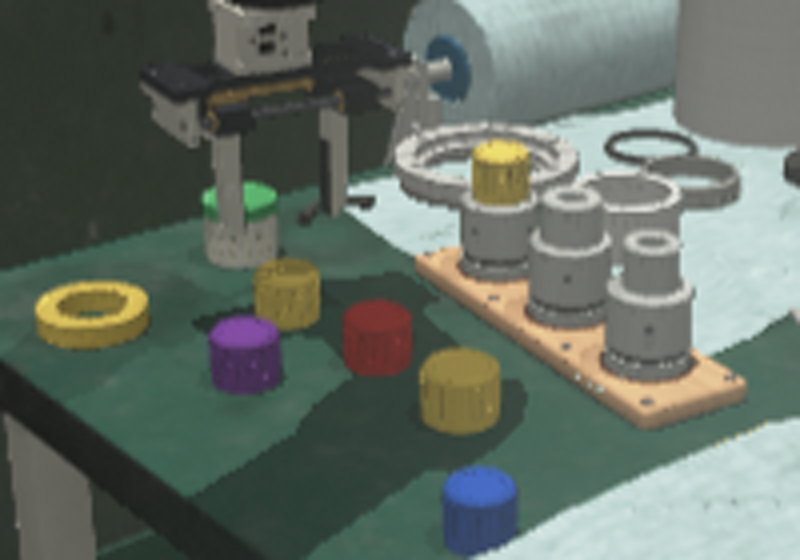

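The scene crop shows the small cap down on the shoulder of nose_1 at (500,175). The middle yellow cap is between the fingers in the wrist view at (252,210). Grip it.

>>> {"method": "arm_command", "body": {"motion": "0.5 0 0 -50 0; 0.5 0 0 -76 0; 0.5 0 0 -77 0; -0.3 0 0 -77 0; -0.3 0 0 -77 0"}}

```text
time_s: 10.42
ee_pos: [0.4839, 0.2701, 0.0341]
eef_rot: [0.0, 0.76, 0.65, 0.001]
force: [0.4, -0.7, -0.5]
finger_gap: 0.589
```

>>> {"method": "arm_command", "body": {"motion": "-0.3 0 0 0 0; -0.3 0 0 0 0"}}

```text
time_s: 10.68
ee_pos: [0.4837, 0.27, 0.0338]
eef_rot: [0.0, 0.76, 0.65, 0.001]
force: [-1.2, -0.8, 9.5]
finger_gap: 0.532
```

>>> {"method": "arm_command", "body": {"motion": "-0.3 0 0 50 0; -0.3 0 0 110 0; -0.3 20 -30 160 0; -0.3 40 -80 190 0; -0.3 60 -130 190 0"}}

```text
time_s: 11.3
ee_pos: [0.5446, 0.1387, 0.2257]
eef_rot: [0.001, 0.76, 0.65, 0.002]
force: [0.7, 1.2, -1.0]
finger_gap: 0.534
```

>>> {"method": "arm_command", "body": {"motion": "-0.3 25 -50 0 0; -0.3 50 -100 0 0; -0.3 72 -129 0 0; -0.3 72 -129 -30 0; -0.3 72 -129 -55 0"}}

```text
time_s: 11.92
ee_pos: [0.615, 0.0096, 0.1671]
eef_rot: [0.0, 0.761, 0.649, 0.0]
force: [-0.4, 0.5, -1.0]
finger_gap: 0.532
```

>>> {"method": "arm_command", "body": {"motion": "-0.3 0 0 0 0; -0.3 0 0 0 0"}}

```text
time_s: 12.18
ee_pos: [0.6153, 0.0109, 0.1685]
eef_rot: [0.0, 0.76, 0.65, 0.0]
force: [-0.2, -0.3, -0.9]
finger_gap: 0.527
```

>>> {"method": "arm_command", "body": {"motion": "-0.3 0.5 0.5 -12 0; -0.3 0.5 0.5 -18 0; -0.3 0.5 0.5 -23 0; -0.3 0.5 0.5 -26 0; -0.3 0.5 0.5 -28 0"}}

```text
time_s: 12.8
ee_pos: [0.6155, 0.0112, 0.1392]
eef_rot: [-0.0, 0.76, 0.65, -0.0]
force: [-0.4, -0.2, -0.1]
finger_gap: 0.534
```

>>> {"method": "arm_command", "body": {"motion": "-0.3 0 0 -8 0; -0.3 0 0 -16 0; -0.3 0 0 -23 0; -0.3 0 0 -27 0; -0.3 0 0 -27 0"}}

```text
time_s: 13.42
ee_pos: [0.6155, 0.0113, 0.1122]
eef_rot: [-0.0, 0.76, 0.65, -0.0]
force: [0.1, -0.3, -1.6]
finger_gap: 0.535
```

>>> {"method": "arm_command", "body": {"motion": "-0.3 0 0 -2 0; -0.3 0 0 -3 0; -0.3 0 0 -3 0"}}

```text
time_s: 13.8
ee_pos: [0.6157, 0.0113, 0.1117]
eef_rot: [0.001, 0.76, 0.65, 0.0]
force: [-7.1, -1.5, 22.9]
finger_gap: 0.533
```

>>> {"method": "arm_command", "body": {"motion": "0.6 0 0 1 0; 0.6 0 0 1 0; 0.6 0 0 1 0; 0.6 0 0 50 0; 0.6 0 0 90 0"}}

```text
time_s: 14.42
ee_pos: [0.6155, 0.0114, 0.2001]
eef_rot: [-0.0, 0.76, 0.65, -0.0]
force: [0.2, 0.1, 0.5]
finger_gap: 0.798
```

>>> {"method": "arm_command", "body": {"motion": "0.6 -45 15 20 0; 0.6 -90 32 20 0; 0.6 -133 49 0 0; 0.6 -133 49 -50 0; 0.6 -133 49 -90 0"}}

```text
time_s: 15.05
ee_pos: [0.4822, 0.0603, 0.1084]
eef_rot: [0.0, 0.76, 0.65, 0.0]
force: [1.0, -0.5, -0.8]
finger_gap: 0.801
```

Run:
```python
from h import *
o,p,W=wrist("w6"); print(o["time_s"],o["ee_pos"],o["eef_rot"],o["finger_gap"],o["force"],o["qvel"].round(2))
x,i=fitcap(p["pixels"],np.array((.4827,.0605)),p,W,.02725); print(x,i)
p=manip.read_camera("scene");cv2.imwrite("pics/s6.png",cv2.resize(p["pixels"][130:270,130:330,::-1],None,fx=4,fy=4,interpolation=cv2.INTER_CUBIC))
```

```text
15.05 [0.4822351  0.06026917 0.10840734] [6.45156085e-05 7.59894433e-01 6.50046435e-01 2.79949018e-04] 0.8013282349143942 [ 0.9882543  -0.48550215 -0.84901047] [-0.45  0.51  0.57  0.24  0.62 -0.76 -0.56]
[0.48247947 0.06180307] 0.9329230785369873
```

View pics/w6.png

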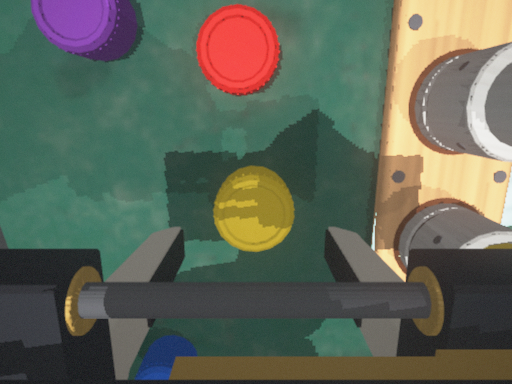

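View pics/s6.png

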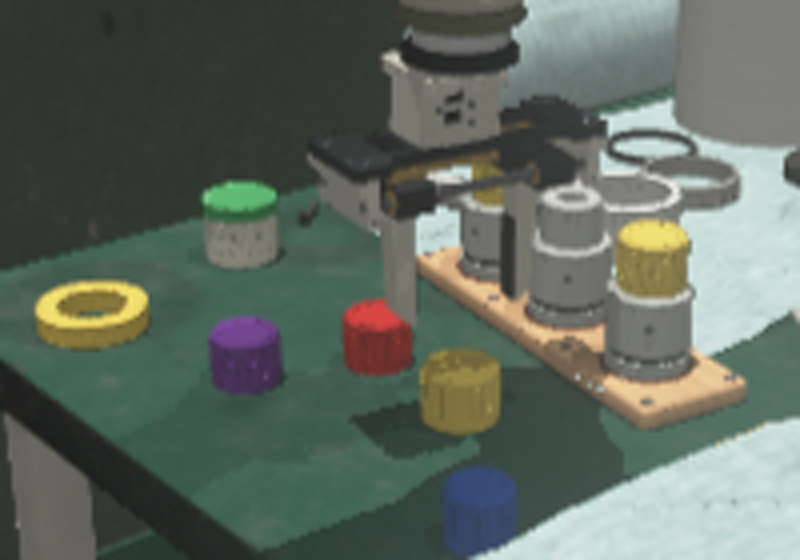

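The middle cap is home on nose_3 at (653,260) in the crop. The large cap is between the fingers at (254,208). Grip it.

>>> {"method": "arm_command", "body": {"motion": "0.6 0 0.5 -50 0; 0.6 0 0.5 -75 0; 0.6 0 0.5 -75 0; -0.2 0 0.5 -75 0; -0.2 0 0.5 -75 0"}}

```text
time_s: 15.78
ee_pos: [0.4834, 0.0606, 0.0358]
eef_rot: [0.001, 0.76, 0.65, 0.001]
force: [1.0, -0.5, 0.4]
finger_gap: 0.634
```

>>> {"method": "arm_command", "body": {"motion": "-0.2 0 0 0 0; -0.2 0 0 0 0"}}

```text
time_s: 16.02
ee_pos: [0.4832, 0.0606, 0.0356]
eef_rot: [0.001, 0.76, 0.65, 0.001]
force: [0.1, -0.9, 10.4]
finger_gap: 0.588
```

>>> {"method": "arm_command", "body": {"motion": "-0.2 0 0 50 0; -0.2 0 0 110 0; -0.2 20 10 160 0; -0.2 60 20 170 0; -0.2 100 35 170 0"}}

```text
time_s: 16.65
ee_pos: [0.5842, 0.0949, 0.2069]
eef_rot: [0.001, 0.761, 0.649, 0.001]
force: [0.4, -0.3, 0.2]
finger_gap: 0.589
```

>>> {"method": "arm_command", "body": {"motion": "-0.2 48 15 0 0; -0.2 48 15 -20 0; -0.2 48 15 -34 0; -0.2 48 15 -34 0; -0.2 48 15 -34 0"}}

```text
time_s: 17.27
ee_pos: [0.6301, 0.1105, 0.1708]
eef_rot: [0.0, 0.76, 0.65, -0.0]
force: [1.4, -0.3, 0.3]
finger_gap: 0.587
```

>>> {"method": "arm_command", "body": {"motion": "-0.2 0.7 0 -12 0; -0.2 0.7 0 -18 0; -0.2 0.7 0 -23 0; -0.2 0.7 0 -27 0; -0.2 0.7 0 -29 0"}}

```text
time_s: 17.9
ee_pos: [0.6312, 0.1107, 0.1411]
eef_rot: [-0.0, 0.76, 0.65, -0.0]
force: [0.1, 0.5, -0.4]
finger_gap: 0.588
```

>>> {"method": "arm_command", "body": {"motion": "-0.2 0 0 -4 0; -0.2 0 0 -8 0; -0.2 0 0 -8 0"}}

```text
time_s: 18.27
ee_pos: [0.6311, 0.1107, 0.133]
eef_rot: [-0.0, 0.76, 0.65, -0.0]
force: [0.2, -1.1, -0.8]
finger_gap: 0.585
```

>>> {"method": "arm_command", "body": {"motion": "-0.2 0 0 -8 0; -0.2 0 0 -15 0; -0.2 0 0 -19 0; -0.2 0 0 -21 0; -0.2 0 0 -21 0"}}

```text
time_s: 18.9
ee_pos: [0.6311, 0.1107, 0.1136]
eef_rot: [0.0, 0.76, 0.65, -0.0]
force: [-4.3, -2.0, 13.7]
finger_gap: 0.595
```

>>> {"method": "arm_command", "body": {"motion": "0.6 0 0 0 0; 0.6 0 0 0 0; 0.6 0 0 0 0; 0.6 0 0 50 0; 0.6 0 0 100 0"}}

```text
time_s: 19.52
ee_pos: [0.6309, 0.1108, 0.2129]
eef_rot: [-0.001, 0.76, 0.65, -0.001]
force: [0.1, -0.4, -0.2]
finger_gap: 0.8
```

>>> {"method": "arm_command", "body": {"motion": "0.6 -50 -30 40 0; 0.6 -100 -60 80 0; 0.6 -130 -80 130 0; 0.6 -130 -80 130 0; 0.6 -130 -80 130 0"}}

```text
time_s: 20.15
ee_pos: [0.5016, 0.0304, 0.3429]
eef_rot: [0.001, 0.76, 0.65, 0.001]
force: [0.1, 0.6, 0.3]
finger_gap: 0.801
```

Run:
```python
from h import *
o,p,W=wrist("w7"); print(o["time_s"],o["ee_pos"],o["finger_gap"],o["force"])
p=manip.read_camera("scene");cv2.imwrite("pics/s7.png",cv2.resize(p["pixels"][130:270,130:330,::-1],None,fx=4,fy=4,interpolation=cv2.INTER_CUBIC))
R=np.array(p["R"]);t=np.array(p["t"]);W=np.eye(4);W[:3,:3]=R.T;W[:3,3]=-R.T@t
for (n,r) in zip(noses((.6308,.1096,-.153)),(.02225,.02725,.02475)):
    for z in (.078,.111): x,i=fitcap(p["pixels"],n,p,W,r,z,z+.04); print(z,n.round(4),x.round(4),round(i,3))
for q in ("cap_small","cap_middle","cap_large"):
    for d in manip.tip_of(q+"_mid",p)[:3]: print(q,round(d["confidence"],2),(R.T@(np.array(d["location"])-t)).round(3))
```

```text
20.15 [0.50161387 0.03039196 0.34290015] 0.8008394161196167 [0.08989266 0.5659188  0.33028613]
0.078 [0.646  0.2084] [0.6452 0.2103] 0.277
0.111 [0.646  0.2084] [0.5931 0.1525] 0.258
0.078 [0.6308 0.1096] [0.6318 0.1136] 0.325
0.111 [0.6308 0.1096] [0.5801 0.0591] 0.296
0.078 [0.6156 0.0108] [0.6504 0.0558] 0.096
0.111 [0.6156 0.0108] [0.6151 0.0222] 0.086
cap_small 0.86 [ 0.385 -0.068  0.017]
cap_small 0.56 [0.647 0.213 0.096]
cap_small 0.43 [0.612 0.014 0.073]
cap_middle 0.72 [0.619 0.013 0.097]
cap_middle 0.59 [0.4   0.204 0.02 ]
cap_middle 0.56 [0.488 0.163 0.018]
cap_large 0.56 [0.63  0.106 0.096]
```

View pics/s7.png

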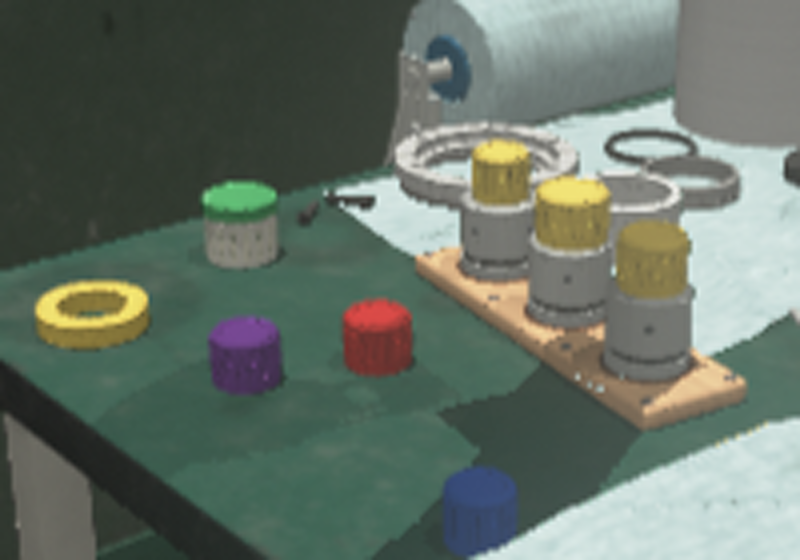

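View pics/w7.png

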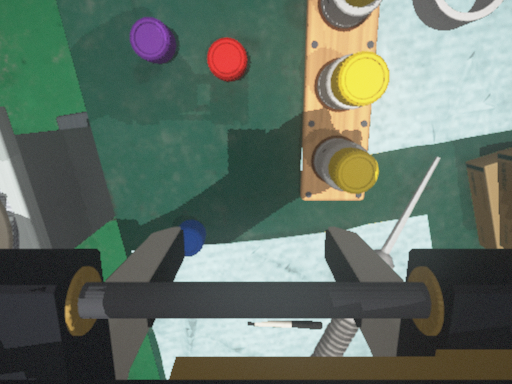

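All three caps are down on their shoulders at (500,172), (573,213) and (653,258) in the crop. Their centres read z = 0.096–0.097 m, against 0.098 m when home. The pot, marker and look-alikes haven't moved.

```bash
python3 -c "
from rig import manip
print(manip.sign_off())"
```

```text
the job is handed in; nothing more can be done
None
```

All three caps are fully home on their own sleeves: small on nose_1 (left), large on nose_2 (middle), middle on nose_3 (right). I handed the job in at about 20 s of the 72 s allowed.

- **Matching:** I judged the nose order as 36 / 46 / 41 mm from the wrist picture, then proved it by fitting. Each cap slid the full length of its nose and stopped on the shoulder. All three can only go home in this one arrangement.
- **Last checks:** The final picture showed every rim on its shoulder. The network put the cap centres at z = 0.096–0.097 m, against 0.098 m when home. The grease pot and marker were never touched and look to be where they were.
- **Forces:** The highest wrist force in the readings was about 24 N, when seating the middle cap.
- **Failed check:** My silhouette fit of the seated caps in the scene picture gave overlaps of 0.33 or less, so it was no use. I think its window took in the neighbouring caps. I relied on the picture, the network heights and the seating height and force instead.

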